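# Latch the bottle pen's gate

## Task

Shut the yellow gate of the small bottle pen fully and latch it: raise the steel latch bar (pressing down its red thumb pad lifts the nose) so that it passes over the striker on the post, then let it drop all the way into the catch so that the gate is held shut. Do not knock over or push away the bottles and the other things on the bench.

Things in the scene. Friction and masses are not known exactly. Their poses are not given: they have to be found in the camera images.
- pen: bottle pen fixed on a pedestal, 205 mm wide, 135 deep: white base at z = 45 to 51 mm, clear walls to z = 145, aluminium posts (front ones to z = 176). Origin on the bench under the gate line; x points into the pen, y along the front to the hinge side (left from the robot), z up. Gate hinge line at y = +70 mm, strike post at y = -92 mm
- gate_hinge (a point): point on the gate's vertical hinge axis, 100 mm above the bench; its place in the pen frame is (0, 70, 100) mm
- gate (a joint): angle of the yellow gate about its vertical hinge, rad: 0 = shut (a stop), grows as its free edge swings out of the pen (clockwise from above), to 1.3. Gate 152 mm long, front face 6 mm before the hinge axis, z = 57 to 175 mm; light friction (0.5 N at the thumb pad), stays where left. With the bar down the nose stops it on the lip at about 0.15; latched it cannot open past 0.06
- latch_bar (a joint): tilt of the latch bar about its pivot on the gate's front, rad: 0 = level, at its lower stop (also when down in the catch), grows as the nose rises, to 0.6. The nose clears the striker's lip from about 0.25 upward. The bar falls back by its own weight; under 1 N on the thumb pad lifts it
- thumb_pad (a point): centre of the top of the red thumb pad at the hinge-side end of the bar, 157 mm above the bench with the bar down. Pad 26 mm along the gate, 34 mm out from it, 6 mm thick; 62 mm from the hinge line, 48 mm from the bar's pivot; 15 mm down tilts the bar 0.3 to 0.4 rad. The gate's top rail stands 18 mm higher just behind it: a fingertip pressing the pad can also push the gate
- bar_nose (a point): point in the middle of the steel bar, 75 mm from its pivot, 13 mm short of its end. Bar 12 mm high, 6 mm thick, its middle 14 mm before the gate's hinge plane and 140 mm above the bench when down; pivot 110 mm from the hinge line
- catch_slot (a point): 1 mm above the floor of the catch, a slot 23 mm wide, open at the top, between the front of the strike post and the striker's lip; in the pen frame at (-14, -105, 132) mm. The lip is dark steel, square-shouldered (no ramp), x = -36 to -26 mm, y = -115 to -95 mm, top at z = 147 mm. The bar's nose lies here when latched
- distiller: tall white distillation unit standing in the middle of the bench, left of the pen: an obstacle to keep the arm clear of, also on the way from the left to the right side. It fills about x = 0.27 to 0.75 m, y = -0.16 to 0.19 m, up to z = 0.72 m; origin under its centre
- bottle_brown: brown glass bottle with orange cap, 47 mm across, 92 mm high, standing in the pen; origin under its centre
- vial_white: small brown vial with white cap, 32 mm across, 54 mm high, standing in the pen; origin under its centre
- vial_blue: small clear vial with blue cap, 32 mm across, 54 mm high, standing in the pen; origin under its centre
- petri: clear petri dish, 88 mm across, 18 mm high, on the bench between the distillation unit and the pen; origin under its centre
- small_beaker: small glass beaker, 44 mm across, 56 mm high, between the distillation unit and the pen; origin under its centre
- label_tape: roll of tan tape lying flat, 104 mm across, 25 mm high, on the bench in front of the pen; origin under its centre

How it is judged:
By the outcome, as a careful person would: the job done as asked, in the order asked, and still so for the second after the job is handed in, with the robot touching nothing.
It also fails if it takes over 38 s, if anything falls off the work surface, if the arm or the gripper's body presses on something with over 40 N, if the wrist force passes 120 N, or if a joint passes its speed limit or range.

## Robot

A 7-joint arm with a two-finger parallel gripper is mounted at the origin on a cart in front of the work surface, level with it; the furniture and walls round the work are solid. World frame = base frame: x ahead of the robot, y to its left, z up, the work surface at z = 0. Lengths are in m, angles in rad, forces in N, time in s.
With the tool pointing down it reaches from about 0.4 to 0.85 m from the base axis. Payload 10.4 kg.
Tool frame: the origin (TCP) lies midway between the tips of the shut fingers; the grasp point (between the pads) lies 19 mm behind it (manip.grasp_offset is the distance from the TCP to the grasp point, in m); z points along the fingers, y is the line along which they close (so a half turn about z gives the same grasp; the last joint's range is limited). The gripper opens to 85 mm and grips with 20 to 120 N. Pads are 22 mm wide; open, the fingers measure 114 mm over their backs; the gripper's body (76 mm by 85 mm) begins 54 mm behind the grasp point. The pads swing forward as they close: fully open they stand 13 mm farther back than shut.
Start: joints at [-1.154, 0.332, -0.065, 1.46, 0.022, 1.35, -0.088], TCP at [0.266, 0.566, 0.231] pointing down, gripper open.
Joint ranges: [-2.6, 2.6], [-0.5, 2.12], [-1.47, 1.34], [0.16, 2.42], [-1.27, 4.41], [0.06, 2.06], [-2.6, 2.6]. Speed limits (rad/s): [2.22, 2.22, 2.79, 2.79, 3.14, 3.14, 3.14].

## Interface

Orientations are given as a unit quaternion [x, y, z, w].
In Python, from workcell import manip gives the robot as it stands.
- The arm moves only by the shell command python3 jog.py 'ROWS' [FORCE]. ROWS is rows parted by semicolons, their numbers by spaces, 1 to 20 of them, each of 7 numbers: a rotation vector rx, ry, rz in rad, then dx, dy, dz in m, then the opening from 0.0 (shut) to 1.0 (fully open); each row is the pose to reach, as a shift and turn from the pose commanded when the command began, along the tool's axes at that moment; what a row does not reach only later rows make up. A row lasts 1/8 s, in which the tool goes at most 0.0625 m and 0.188 rad, less where a joint would pass 70% of its speed; a pose out of reach is approached as far as the arm can. The fingers move at their own pace and stop on an object; FORCE is the grip in N (left out, the last holds). Time passes only in rows, so rows that do not move let the fingers close. It prints the time, the measured TCP pose, the force, the opening and the grip force at its end.
- manip.get_obs(): the state, without advancing time (a new reading comes with each control period).
- manip.camera(name): name is "side" or "top"; returns the picture (420x560x3 uint8, blue, green, red); there is no depth.
- manip.calibration(name): a dict with "fx", "fy", "cx", "cy" (pixels), "world_from_camera" (4x4, takes a point from camera to world coordinates). Camera axes: x right, y up, looking along -z (the intrinsics and any distortion apply to the point x, -y, -z); pixel columns grow to the right and rows downward; lengths in m; the calibration is good to about 2 mm. A picture is of the moment at which its call begins. calibration takes no time and is no camera call.
- manip.hand_in(): hands the job in; it is judged then, once.
The state is a dict: "clock": time; "joint_pos": joint angles; "joint_velocities": joint speeds; "tau": joint torques, N m; "position": TCP position; "ee_rot": TCP orientation; "ft_force": force on the tool from outside, world axes, zero at the start; "torque": the same for the moment, N m; "grip_width": opening from 0.0 (shut) to 1.0 (fully open); "grasp_force": force on a finger pad.
Only numpy, scipy, OpenCV 4.12 (cv2) and the standard library are available. Lean on these libraries where they do the work, as an engineer would, in place of code of your own. Each camera call takes 0.05 s, during which the arm holds its last target. There are 200 camera calls.

## Working session

There is one attempt and no reset: what is moved stays moved. The work goes in short steps, Python scripts to look and compute and a shell command to move; the robot and the scene stay as the last step left them, time stands still between calls to the robot, and variables do not carry over. Pictures are saved under pics/ and viewed, at most 10 in all, crops included, and the job is handed in when it is done.

```bash
mkdir -p pics; ls
python3 - <<'E'
from workcell import manip
import cv2,numpy as np
np.set_printoptions(precision=4,suppress=True)
for n in("side","top"):
    cv2.imwrite(f"pics/{n}0.png",manip.camera(n)); c=manip.calibration(n); print(n,{k:np.array(v) for k,v in c.items()})
o=manip.get_obs();print(o)
E
```

```text
jog.py
pics
workcell.py
side {'fx': array(430.5235), 'fy': array(430.5235), 'cx': array(281.0718), 'cy': array(210.532), 'world_from_camera': array([[ 0.6295,  0.5476, -0.5512,  0.0361],
       [-0.777 ,  0.4436, -0.4466, -0.6357],
       [-0.0001,  0.7094,  0.7048,  0.7379],
       [ 0.    ,  0.    ,  0.    ,  1.    ]])}
top {'fx': array(529.3372), 'fy': array(529.3372), 'cx': array(281.7219), 'cy': array(206.6609), 'world_from_camera': array([[ 0.019 ,  0.9858, -0.167 ,  0.3359],
       [-0.9991,  0.0252,  0.0352, -0.2148],
       [ 0.0389,  0.1661,  0.9853,  1.0923],
       [ 0.    ,  0.    ,  0.    ,  1.    ]])}
{'clock': 0.1, 'joint_pos': array([-1.1536,  0.3328, -0.0647,  1.4609,  0.0216,  1.3499, -0.0885]), 'joint_velocities': array([ 0.001 , -0.001 ,  0.0003, -0.0044, -0.0003,  0.0014, -0.0002]), 'tau': array([  0.001 , -62.6744,   0.049 , -39.2428,   0.0164,   0.007 ,
        -0.    ]), 'position': array([0.266 , 0.5652, 0.2306]), 'ee_rot': array([ 0.2181,  0.9759, -0.0006, -0.0001]), 'ft_force': array([ 0.8326,  0.814 , -0.056 ]), 'torque': array([-0.0311, -0.0882,  0.0331]), 'grasp_force': 0.0, 'grip_width': 1.0005840952631877}
```

View pics/side0.png

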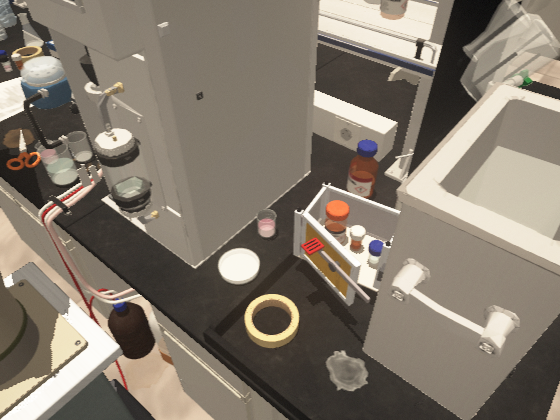

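View pics/top0.png

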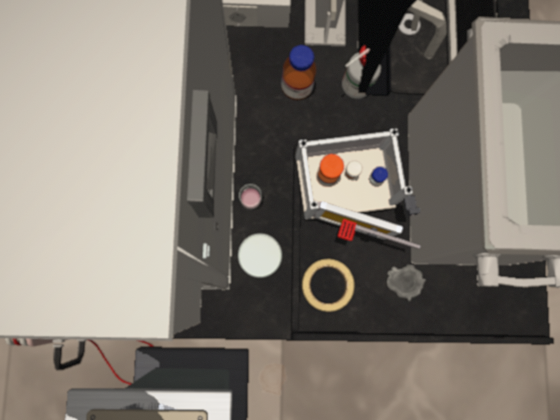

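The side view shows the pen with posts, the red pad at about (313,247), and the bar ending at about (367,298). In the top view the pad is at about (347,231), the front posts at about (312,212) and (408,195), and the bar end at about (418,246). The gate is open roughly 0.4 rad. I'll enlarge both.

```bash
cat > h.py <<'E'
import numpy as np,cv2
from workcell import manip
np.set_printoptions(precision=4,suppress=True)
def ray(n,p):
    c=manip.calibration(n);T=np.array(c["world_from_camera"])
    d=T[:3,:3]@np.array([(p[0]-c["cx"])/c["fx"],-(p[1]-c["cy"])/c["fy"],-1]);return T[:3,3],d
def atz(n,p,z):
    o,d=ray(n,p);return o+d*(z-o[2])/d[2]
def tri(ps,pt):
    (a,u),(b,v)=ray("side",ps),ray("top",pt);u=u/np.linalg.norm(u);v=v/np.linalg.norm(v)
    s,t=np.linalg.lstsq(np.c_[u,-v],b-a,rcond=None)[0];p,q=a+s*u,b+t*v
    return (p+q)/2,np.linalg.norm(p-q)
def pix(n,P):
    c=manip.calibration(n);q=np.linalg.inv(np.array(c["world_from_camera"]))@np.r_[P,1]
    return c["cx"]-c["fx"]*q[0]/q[2],c["cy"]+c["fy"]*q[1]/q[2]
def crop(im,x,y,w,h,k,f):
    cv2.imwrite(f,cv2.resize(im[y:y+h,x:x+w],None,fx=k,fy=k,interpolation=cv2.INTER_CUBIC))
E
python3 - <<'E'
import cv2;from h import crop
crop(cv2.imread("pics/top0.png"),290,125,140,140,4.2,"pics/t1.png");crop(cv2.imread("pics/side0.png"),285,180,130,130,4.5,"pics/s1.png")
E
```

```text
(no output)
```

View pics/t1.png

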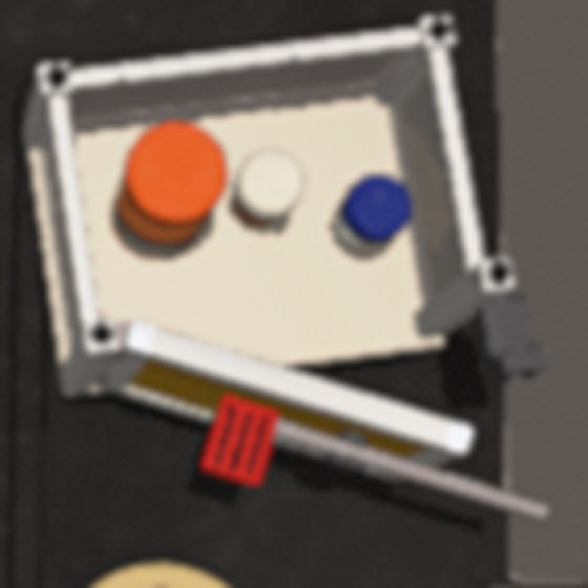

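View pics/s1.png

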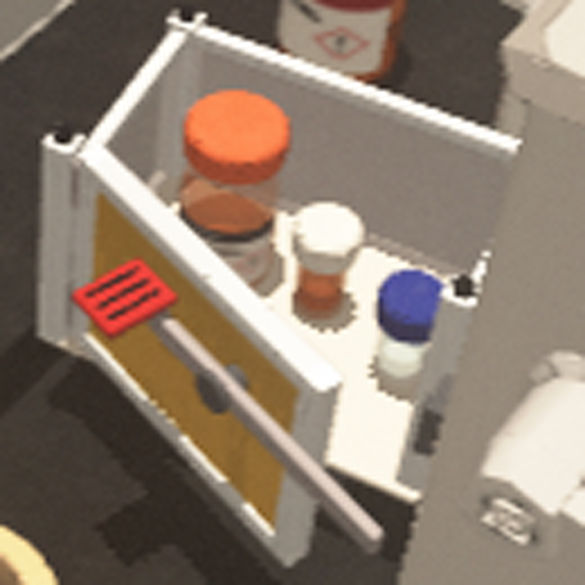

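Run:
```python
from h import *
T=lambda x,y:(290+x/4.2-.4,125+y/4.2-.4)
S=lambda x,y:(285+x/4.5-.4,180+y/4.5-.4)
pts=dict(lpost=((66,133),(101,333)),rpost=((465,287),(498,272)),pad=((125,296),(239,441)),barend=((375,540),(546,511)),railhinge=((97,155),(135,335)),railfree=((325,380),(465,440)))
R={}
for k,(s,t) in pts.items():
    p,e=tri(S(*s),T(*t));R[k]=p;print(k,p,e)
l,r=atz("top",T(101,333),.176),atz("top",T(498,272),.176);print(l,r,np.linalg.norm(l-r))
y=(l-r)[:2];y/=np.linalg.norm(y);x=np.array([y[1],-y[0]]);print("yaw",np.arctan2(x[1],x[0]))
for k,p in R.items(): q=p[:2]-r[:2];print(k,q@x,q@y)
print("tape",atz("top",(328,285),.025),"blob",atz("top",(406,282),.03),"grey box corners", atz("side",(409,183),.3))
```

```text
lpost [ 0.4978 -0.3041  0.1774] 0.0013419055173135876
rpost [ 0.5284 -0.4728  0.1763] 0.0006143228493504876
pad [ 0.4563 -0.3655  0.1574] 0.0015793086342322847
barend [ 0.4292 -0.4988  0.1465] 0.0020031065296394162
railhinge [ 0.4984 -0.3192  0.1736] 0.0023151659019614913
railfree [ 0.4554 -0.4562  0.1784] 0.0007799118195725694
[ 0.4976 -0.3038  0.176 ] [ 0.5282 -0.4726  0.176 ] 0.17158422464295053
yaw 0.17963615634972768
lpost 0.00018547830090040338 0.17122119424833962
rpost 0.00011797672799882839 -0.00019371359399550063
pad -0.051649744840786035 0.11825260976811816
barend -0.10209791028799863 -0.008067909629222327
railhinge -0.00196147201527762 0.15627975298175537
railfree -0.06869866748987967 0.02915634296010223
tape [ 0.36   -0.3487  0.025 ] blob [ 0.369  -0.5053  0.03  ] grey box corners [ 0.5496 -0.4736  0.3   ]
```

Measured: the gate is open about 0.465 rad, the pen yaw is about 0.18, and the pad top is at (0.456, -0.366, 0.157). The heights agree with the text. Next I'll lift, with the gripper shut, and record joints and poses to learn the kinematics.

```bash
cat > log.py <<'E'
from workcell import manip
import json,numpy as np
o=manip.get_obs();d={k:np.array(o[k]).tolist() for k in("clock","joint_pos","position","ee_rot","ft_force")}
open("log.jsonl","a").write(json.dumps(d)+"\n");print(np.round(d["joint_pos"],3))
E
python3 log.py
python3 jog.py '0 0 0 0 0 -0.06 0; 0 0 0 0 0 -0.12 0;0 0 0 0 0 -0.18 0;0 0 0 0 0 -0.24 0;0 0 0 0 0 -0.24 0'; python3 log.py
python3 jog.py '-0.18 0 0 0 0 0 0;-0.36 0 0 0 0 0 0;-0.54 0 0 0 0 0 0;-0.72 0 0 0 0 0 0;-0.72 0 0 0 0 0 0'; python3 log.py
python3 jog.py '0 0.18 0 0 0 0 0;0 0.18 0 0 0 0 0'; python3 log.py
python3 jog.py '0 -0.18 0 0 0 -0.06 0;0 -0.18 0 0 0 -0.12 0;0 -0.18 0 0 0 -0.12 0'; python3 log.py
```

```text
[-1.154  0.333 -0.065  1.461  0.022  1.35  -0.088]
clock: 0.72
position: [0.2663, 0.5661, 0.4764]
ee_rot: [0.218, 0.976, 0.004, 0.001]
ft_force: [-0.2, 0.4, -0.5]
grip_width: 0.002
grasp_force: 0.0
[-1.176  0.345 -0.045  0.937  0.016  1.852 -0.082]
clock: 1.35
position: [0.2651, 0.5625, 0.4665]
ee_rot: [0.204, 0.914, 0.341, 0.077]
ft_force: [-0.5, 0.8, 0.2]
grip_width: -0.001
grasp_force: 0.0
[-1.143 -0.208 -0.084  1.721  0.062  0.917 -0.12 ]
clock: 1.6
position: [0.2691, 0.5651, 0.4723]
ee_rot: [0.174, 0.916, 0.361, -0.006]
ft_force: [0.2, -0.0, -0.6]
grip_width: -0.001
grasp_force: 0.0
[-1.177 -0.193  0.077  1.706 -0.236  0.928  0.172]
clock: 1.98
position: [0.2522, 0.4851, 0.5672]
ee_rot: [0.204, 0.912, 0.347, 0.079]
ft_force: [0.0, -0.6, 0.1]
grip_width: -0.001
grasp_force: 0.0
[-1.142 -0.345 -0.044  1.62   0.029  1.139 -0.061]
```

```bash
cat > fk.py <<'E'
import json,numpy as np,itertools
from scipy.spatial.transform import Rotation as Ro
from scipy.optimize import least_squares
D=[json.loads(l) for l in open("log.jsonl")]
Q=np.array([d["joint_pos"] for d in D]);P=np.array([d["position"] for d in D]);E=Ro.from_quat([d["ee_rot"] for d in D])
def chain(q,s,p,c=0):
    A=[];R=Ro.identity();x=np.zeros(3);pts=[x]
    offs={1:(0,0,p[0]),2:(p[1],0,p[2]),3:(p[1]*0+p[5],0,p[6]),4:(0,0,p[3]),6:(p[4],0,p[7])}
    ax="zyzyzyz"
    x=np.array([0,0,p[0]]);pts.append(x)
    R=Ro.from_euler("z",s[0]*q[0])*Ro.from_euler("y",q[1])*Ro.from_euler("z",s[1]*q[2])
    x=x+R.apply([p[1],0,p[2]]);pts.append(x)
    R=R*Ro.from_euler("y",q[3])*Ro.from_euler("z",s[2]*q[4])
    x=x+R.apply([p[3],0,p[4]]);pts.append(x)
    R=R*Ro.from_euler("y",q[5])
    x=x+R.apply([p[5],0,0]);R=R*Ro.from_euler("z",s[3]*q[6]+c)
    x=x+R.apply([0,0,p[6]]);pts.append(x)
    return np.array(pts),R
def fit():
    best=None
    for s in itertools.product([-1],[1,-1],[1,-1],[1,-1]):
        for c in (-np.pi/2,0,np.pi/2,np.pi):
            err=np.mean([(E[i].inv()*chain(Q[i],s,np.zeros(7),c)[1]).magnitude() for i in range(len(Q))])
            if best is None or err<best[0]: best=(err,s,c)
    _,s,c=best
    r=least_squares(lambda p:np.r_[np.ravel([chain(q,s,p,c)[0][-1]-x for q,x in zip(Q,P)]),1e-3*p[[1,3,5]]],[.35,0,.4,0,.4,0,.3])
    return best,s,c,r
if __name__=="__main__":
    np.set_printoptions(precision=4,suppress=True)
    b,s,c,r=fit();print(b,r.x,r.cost);
    for q,x in zip(Q,P): print(chain(q,s,r.x,c)[0][-1]-x)
    print(chain(Q[-1],s,r.x,c)[0])
E
python3 fk.py
```

```text
Traceback (most recent call last):
  File "fk.py", line 30, in <module>
    b,s,c,r=fit();print(b,r.x,r.cost);
            ~~~^^
  File "fk.py", line 23, in fit
    err=np.mean([(E[i].inv()*chain(Q[i],s,np.zeros(7),c)[1]).magnitude() for i in range(len(Q))])
                             ~~~~~^^^^^^^^^^^^^^^^^^^^^^
  File "fk.py", line 8, in chain
    offs={1:(0,0,p[0]),2:(p[1],0,p[2]),3:(p[1]*0+p[5],0,p[6]),4:(0,0,p[3]),6:(p[4],0,p[7])}
                                                                                     ~^^^
IndexError: index 7 is out of bounds for axis 0 with size 7
```

```bash
sed -i '/A=\[\];/s/A=.*/R=None/;/offs=/d;/ax="zy/d' fk.py; python3 fk.py
```

```text
Traceback (most recent call last):
  File "fk.py", line 28, in <module>
    b,s,c,r=fit();print(b,r.x,r.cost);
            ~~~^^
  File "fk.py", line 21, in fit
    err=np.mean([(E[i].inv()*chain(Q[i],s,np.zeros(7),c)[1]).magnitude() for i in range(len(Q))])
                             ~~~~~^^^^^^^^^^^^^^^^^^^^^^
  File "fk.py", line 8, in chain
    x=np.array([0,0,p[0]]);pts.append(x)
                           ^^^
NameError: name 'pts' is not defined
```

```bash
sed -i 's/R=None/pts=[np.zeros(3)]/' fk.py; python3 fk.py
```

```text
(np.float64(4.1906057727167673e-16), (-1, -1, -1, -1), 1.5707963267948966) [ 0.2525 -0.115   0.4039 -0.0115  0.5078 -0.1057  0.3478] 0.004967789963396384
[-0.0422  0.0195 -0.0075]
[-0.0434  0.0129  0.0038]
[-0.0477  0.0158  0.0042]
[-0.028   0.0086  0.0037]
[-0.0423  0.0211 -0.0041]
[[ 0.      0.      0.    ]
 [ 0.      0.      0.2525]
 [-0.0971 -0.2246  0.5939]
 [ 0.0828  0.2231  0.7525]
 [ 0.2098  0.5062  0.5631]]
```

```bash
python3 - <<'E'
s=open("fk.py").read()
a=s.index("def chain");b=s.index("def fit")
s=s[:a]+'''def chain(q,s,p,c=0):
    z=lambda a:Ro.from_euler("z",a)
    y=lambda a:Ro.from_euler("y",a)
    R=z(s[0]*q[0]);x=R.apply([p[1],p[7],p[0]]);pts=[np.zeros(3),x]
    R=R*y(q[1])*z(s[1]*q[2]);x=x+R.apply([p[8],p[9],p[2]]);pts.append(x)
    R=R*y(q[3])*z(s[2]*q[4]);x=x+R.apply([p[3],p[10],p[4]]);pts.append(x)
    R=R*y(q[5]);x=x+R.apply([p[5],p[11],0]);R=R*z(s[3]*q[6]+c);x=x+R.apply([0,0,p[6]]);pts.append(x)
    return np.array(pts),R
'''+s[b:]
s=s.replace("np.zeros(7)","np.zeros(12)").replace("p[[1,3,5]]","np.r_[p[[1,3,5,7,8,9,10,11]],p[:7]-X0]").replace("[.35,0,.4,0,.4,0,.3])","X0)").replace("def fit","X0=np.r_[.317,.081,.4,0,.4,0,.3,np.zeros(5)]\ndef fit",1).replace("-X0]","-X0[:7]]")
open("fk.py","w").write(s)
E
python3 fk.py
```

```text
(np.float64(4.1906057727167673e-16), (-1, -1, -1, -1), 1.5707963267948966) [ 0.2582  0.      0.4486  0.      0.49    0.      0.3431 -0.0218  0.
 -0.0235 -0.0002 -0.0002] 1.1682310114265245e-08
[-0. -0.  0.]
[-0.  0. -0.]
[-0. -0. -0.]
[ 0. -0. -0.]
[0. 0. 0.]
[[ 0.      0.      0.    ]
 [ 0.0198 -0.0091  0.2582]
 [-0.0214 -0.1558  0.6807]
 [ 0.154   0.2789  0.8233]
 [ 0.2522  0.4851  0.5672]]
```

```bash
cat > sim.py <<'E'
from fk import *
np.set_printoptions(precision=3,suppress=True)
_,s,c,r=fit();p=r.x
LO=np.array([-2.6,-.5,-1.47,.16,-1.27,.06,-2.6]);HI=np.array([2.6,2.12,1.34,2.42,4.41,2.06,2.6])
def fk(q): a,R=chain(q,s,p,c);return a,R
def err(q,x,R): a,r_=fk(q);return np.r_[x-a[-1],(R*r_.inv()).as_rotvec()]
def jac(q,e=1e-5):
    a,R=fk(q);J=[]
    for i in range(7):
        d=q.copy();d[i]+=e;b,S=fk(d);J.append(np.r_[b[-1]-a[-1],(S*R.inv()).as_rotvec()]/e)
    return np.array(J).T
def step(q,x,R,lam=1e-3,n=15,bias=None,k=0):
    for _ in range(n):
        J=jac(q);Ji=J.T@np.linalg.inv(J@J.T+lam**2*np.eye(6));dq=Ji@err(q,x,R)
        if bias is not None: dq+=k*(np.eye(7)-Ji@J)@(bias-q)
        q=np.clip(q+np.clip(dq,-.2,.2),LO,HI)
    return q
def move(q,x,R,N=12,**kw):
    a,R0=fk(q);x0=a[-1];w=(R*R0.inv()).as_rotvec()
    out=[]
    for t in np.linspace(1/N,1,N): q=step(q,x0+(x-x0)*t,Ro.from_rotvec(w*t)*R0,**kw);out.append(q)
    return q,out
E
python3 - <<'E'
from sim import *
for k in range(4):
    print("act",Q[k+1]);
    for kk in (0,.05): print("sim",kk,move(Q[k],P[k+1],E[k+1],bias=Q[0],k=kk)[0])
E
```

```text
act [-1.176  0.345 -0.045  0.937  0.016  1.852 -0.082]
sim 0 [-1.176  0.345 -0.045  0.937  0.016  1.852 -0.082]
sim 0.05 [-1.176  0.345 -0.044  0.937  0.016  1.852 -0.082]
act [-1.143 -0.208 -0.084  1.721  0.062  0.917 -0.12 ]
sim 0 [-1.144 -0.208 -0.083  1.721  0.063  0.917 -0.12 ]
sim 0.05 [-1.136 -0.208 -0.09   1.721  0.06   0.917 -0.119]
act [-1.177 -0.193  0.077  1.706 -0.236  0.928  0.172]
sim 0 [-1.177 -0.193  0.076  1.706 -0.236  0.928  0.172]
sim 0.05 [-1.145 -0.191  0.05   1.705 -0.246  0.929  0.179]
act [-1.142 -0.345 -0.044  1.62   0.029  1.139 -0.061]
sim 0 [-1.115 -0.344 -0.061  1.619  0.016  1.138 -0.052]
sim 0.05 [-1.126 -0.344 -0.054  1.62   0.022  1.138 -0.056]
```

```bash
cat > clr.py <<'E'
from sim import *
B=[np.array([[.27,-.16,0],[.75,.19,.72]]),np.array([[.39,-.9,0],[.9,-.478,.39]])]
def clear(q):
    a=fk(q)[0];u=(a[4]-a[3])/np.linalg.norm(a[4]-a[3]);o=[]
    for b in B:
        row=[]
        for A,C in((a[1],a[2]),(a[2],a[3]),(a[3],a[4]-.073*u),(a[4]-.073*u,a[4])):
            t=np.linspace(0,1,60)[:,None];X=A+t*(C-A);row.append(np.linalg.norm(X-np.clip(X,b[0],b[1]),axis=1).min())
        o.append(row)
    return np.array(o)
def pose(az,r,z,tilt):
    R=Ro.from_euler("z",az)*Ro.from_matrix(np.array([[0,1,0],[1,0,0],[0,0,-1]]).T)  # y radial, x tangential, z down
    return np.array([r*np.cos(az),r*np.sin(az),z]),R*Ro.from_rotvec([-tilt,0,0])
E
python3 - <<'E'
from clr import *
q=Q[-1];C=np.full((2,4),9.)
print(E[-1].as_matrix(),pose(1.12,.5,.5,.7)[1].as_matrix())
W=[pose(1.1,.58,.92,1.4)]+[pose(a,.58,.92,1.4) for a in (.8,.5,.2,-.1,-.4,-.65)]+[pose(-.7,.62,.6,.7),pose(-.7,.6,.32,0)]
for x,R in W:
    q,o=move(q,x,R,8);m=np.min([clear(k) for k in o],0);print(q,fk(q)[0][-1]-x,m[0],m[1],"maxdq",np.abs(np.diff(o,axis=0)).max())
q0=q
for tx in(0,.2,.35,.5):
  for tz in (0,):
    R=Ro.from_euler("x",tx)*Ro.from_matrix(np.array([[0,1,0],[1,0,0],[0,0,-1]]).T)
    q=q0
    for x in ([.452,-.355,.22],[.452,-.355,.15],[.484,-.37,.14]):
        q,o=move(q,np.array(x),R,8);print(tx,q,R.as_matrix()[:,2],clear(q)[0],clear(q)[1],fk(q)[0][2])
E
```

```text
[[-0.904  0.318  0.286]
 [ 0.428  0.675  0.601]
 [-0.002  0.666 -0.746]] [[-0.9    0.333  0.281]
 [ 0.436  0.688  0.58 ]
 [ 0.     0.644 -0.765]]
[-1.111 -0.337 -0.092  1.257  0.124  0.827 -0.131] [0. 0. 0.] [0.25  0.181 0.177 0.254] [0.559 0.593 0.906 0.972] maxdq 0.052002892331116435
[-0.965 -0.343 -0.013  1.261  0.234  0.84  -0.192] [ 0. -0.  0.] [0.251 0.234 0.248 0.275] [0.565 0.605 0.905 1.003] maxdq 0.018382616773639393
[-0.82  -0.354  0.065  1.265  0.345  0.859 -0.252] [ 0.  0. -0.] [0.252 0.22  0.219 0.218] [0.574 0.622 0.855 0.903] maxdq 0.018581551365983606
[-0.675 -0.368  0.14   1.269  0.457  0.884 -0.31 ] [0. 0. 0.] [0.254 0.214 0.212 0.2  ] [0.583 0.642 0.791 0.793] maxdq 0.018811375113328976
[-0.531 -0.388  0.21   1.272  0.571  0.915 -0.367] [ 0. -0. -0.] [0.257 0.216 0.212 0.2  ] [0.592 0.663 0.69  0.676] maxdq 0.019085731068205214
[-0.386 -0.412  0.273  1.275  0.688  0.954 -0.42 ] [0. 0. 0.] [0.259 0.22  0.212 0.2  ] [0.595 0.673 0.61  0.587] maxdq 0.019422468110923685
[-0.265 -0.436  0.32   1.278  0.787  0.992 -0.461] [-0. -0.  0.] [0.262 0.232 0.219 0.216] [0.596 0
[... 1435 characters left out ...]
.343 -0.939] [0.055 0.007 0.22  0.195] [0.497 0.082 0.033 0.098] [ 0.215 -0.081  0.646]
0.35 [ 0.223  0.644  0.745  1.442 -0.628  1.531  1.052] [ 0.     0.343 -0.939] [0.028 0.    0.235 0.21 ] [0.472 0.072 0.016 0.083] [ 0.242 -0.095  0.627]
0.5 [ 0.295  0.594  0.746  1.374 -0.647  1.765  1.057] [ 0.     0.479 -0.878] [0.054 0.02  0.23  0.195] [0.477 0.131 0.027 0.088] [ 0.216 -0.107  0.639]
0.5 [ 0.302  0.652  0.723  1.447 -0.672  1.657  1.112] [ 0.     0.479 -0.878] [0.034 0.009 0.23  0.195] [0.457 0.061 0.    0.088] [ 0.236 -0.115  0.624]
0.5 [ 0.331  0.728  0.701  1.348 -0.71   1.676  1.089] [ 0.     0.479 -0.878] [0.011 0.    0.245 0.21 ] [0.428 0.051 0.    0.073] [ 0.259 -0.131  0.603]
```

```bash
cat > plan.py <<'E'
from clr import *
from scipy.optimize import differential_evolution
def rz(a):c_,s_=np.cos(a),np.sin(a);return np.array([[c_,-s_,0],[s_,c_,0],[0,0,1.]])
def ry(a):c_,s_=np.cos(a),np.sin(a);return np.array([[c_,0,s_],[0,1,0],[-s_,0,c_]])
def fkj(q):
    R=rz(-q[0]);x=R@[p[1],p[7],p[0]];ax=[];o=[];pts=[np.zeros(3),x]
    Z=np.array([0,0,1.]);ax.append(-Z);o.append(np.zeros(3))
    def Y(a,R):
        ax.append(R[:,1]);o.append(x);return R@ry(a)
    def Zr(a,R):
        ax.append(-R[:,2]);o.append(x);return R@rz(a)
    R=Zr(-q[2],Y(q[1],R));x=x+R@[p[8],p[9],p[2]];pts.append(x)
    R=Zr(-q[4],Y(q[3],R));x=x+R@[p[3],p[10],p[4]];pts.append(x)
    R=Y(q[5],R);x=x+R@[p[5],p[11],0];R=Zr(-q[6]+c,R);x=x+R@[0,0,p[6]];pts.append(x)
    J=np.array([np.r_[np.cross(a,x-b),a] for a,b in zip(ax,o)]).T
    return np.array(pts),R,J
rv=lambda M:Ro.from_matrix(M).as_rotvec()
def go(q,x,R,it=2):
    """one command: pose path, interpolated as the robot does"""
    a,R0,_=fkj(q);x0=a[-1];w=rv(R@R0.T);N=max(2,int(np.ceil(max(np.linalg.norm(x-x0)/.06,np.linalg.norm(w)/.18))));out=[];viol=0
    for t in np.linspace(1/N,1,N):
        xt=x0+(x-x0)*t;Rt=Ro.from_rotvec(w*t).as_matrix()@R0
        for _ in range(it):
            a,Rq,J=fkj(q);q=q+np.clip(J.T@np.linalg.solve(J@J.T+1e-6*np.eye(6),np.r_[xt-a[-1],rv(Rt@Rq.T)]),-.3,.3)
        viol+=np.maximum(0,LO+.05-q).sum()+np.maximum(0,q-HI+.05).sum();out.append(q)
    a,Rq,_=fkj(q);return q,out,viol+10*np.linalg.norm(x-a[-1])
def clr2(q):
    a=fkj(q)[0];o=[]
    for b in B:
        X=np.vstack([a[i]+np.linspace(0,1,12)[:,None]*(a[i+1]-a[i]) for i in(1,2,3)])
        o.append(np.linalg.norm(X-np.clip(X,b[0],b[1]),axis=1).reshape(3,12).min(1))
    return np.array(o),a
def P6(v):
    x,R=pose(v[0],v[1],v[2],v[3]);return x,R.as_matrix()@ry(v[5])@rz(v[4])
def final(yaw,tx,ty,x):
    R=rz(yaw)@np.array([[0,1,0],[1,0,0],[0,0,-1.]])
    return np.array(x),Ro.from_rotvec([tx,ty,0]).as_matrix()@R
def wps(v): 
    W=[P6(v[i*6:i*6+6]) for i in range(len(v)//6)]
    f=v[len(v)//6*6:];return W+[final(*f,[.452,-.355,.23]),final(*f,[.452,-.355,.15]),final(*f,[.485,-.372,.14])]
def cost(v,q,full=False):
    C=0;n=0;log=[];md=9
    for i,(x,R) in enumerate(wps(v)):
        q,o,vi=go(q,x,R);n+=len(o);C+=5*vi;m=9
        for k in o:
            cl,a=clr2(k);d=cl-np.array([[.13,.13,.11],[.12,.12,.10]]);C+=8*np.maximum(0,-d).sum();m=min(m,d.min())
            C+=20*max(0,.22-a[-1][2])*(i<len(v)//6)+5*max(0,.3-np.hypot(*a[-1][:2]))+5*max(0,-.25-a[2][0])
        log.append((q,x,R,m,len(o),vi))
    C+=.008*n
    return (C,n,log) if full else C
E
cat > opt.py <<'E'
from plan import *
import sys
q=Q[-1]
b=[(.3,1.2),(.4,.75),(.8,1.1),(.8,1.9),(-1.5,1.5),(-.8,.8)]+[(-.8,-.2),(.4,.75),(.75,1.1),(.5,1.9),(-1.8,1.8),(-1,1)]+[(-1.3,-.4),(.4,.75),(.35,1.0),(0,1.6),(-2.5,2.5),(-1,1)]*2+[(-2.,2.),(-.1,.35),(-.15,.15)]
r=differential_evolution(cost,b,args=(q,),maxiter=60,popsize=4,seed=int(sys.argv[1]),tol=1e-6,polish=False)
np.save(f"opt{sys.argv[1]}.npy",r.x);print(sys.argv[1],r.fun)
E
nproc; for i in 1 2 3 4;do OMP_NUM_THREADS=1 timeout 560 python3 opt.py $i & done; wait
```

```text
4
1 2.0504934617110653
2 0.7807331169710867
3 2.0786001329014883
4 2.1492537534615326
```

Run:
```python
from plan import *
from scipy.optimize import minimize
v=np.load("opt2.npy")
r=minimize(cost,v,args=(Q[-1],),method="Powell",options=dict(maxfev=2500));v=r.x;np.save("v.npy",v);print(r.fun)
C,n,log=cost(v,Q[-1],True);print(C,n);print(v.reshape(-1)[:24].reshape(4,6),v[24:])
for q,x,R,m,k,vi in log: print(q,x,rv(R),"marg",m,k,vi);
print(clr2(log[-1][0]),clr2(log[-3][0])[0])
```

```text
0.30863114259458924
0.30863114259458924 38
[[ 0.137  0.53   1.003  1.327 -0.436 -0.652]
 [-0.3    0.54   0.966  1.075 -0.131 -0.471]
 [-0.625  0.656  0.806  0.725  0.773  0.63 ]
 [-0.774  0.533  0.55   0.725  0.54   0.491]] [-0.834  0.054 -0.821]
[-0.68   0.021 -0.269  0.718  1.377  1.648 -0.152] [0.525 0.072 1.003] [1.22 1.29 0.33] marg 1.0642509030989178e-07 11 0.00015828969975142641
[-0.374  0.078  0.009  0.516  1.02   1.735 -0.183] [ 0.516 -0.16   0.966] [1.71  1.07  0.238] marg 0.04914074582853553 4 0.00017385143224672882
[ 0.896  0.346  0.101  0.479 -0.887  1.753 -0.604] [ 0.532 -0.384  0.806] [2.751 0.584 1.396] marg 0.0406965001639667 8 0.0003998620229897908
[ 0.934 -0.273  0.126  1.662 -0.671  1.264 -0.015] [ 0.382 -0.373  0.55 ] [2.583 0.586 1.139] marg 0.07346555191945839 5 7.237943003007396e-05
[ 0.808 -0.02   0.158  2.109 -0.996  0.843  0.75 ] [ 0.452 -0.355  0.23 ] [2.5   0.965 1.115] marg 0.014116090474281862 6 7.096570532092063e-05
[ 0.812  0.106  0.161  2.181 -1.184  0.767  1.002] [ 0.452 -0.355  0.15 ] [2.5   0.965 1.115] marg 0.01867027185125676 2 4.6476355674254284e-05
[ 0.793  0.188  0.145  2.113 -1.22   0.743  1.008] [ 0.485 -0.372  0.14 ] [2.5   0.965 1.115] marg 1.0992480389826476e-07 2 4.4038729046481965e-06
(array([[0.246, 0.16 , 0.212],
       [0.581, 0.18 , 0.1  ]]), array([[ 0.   ,  0.   ,  0.   ],
       [-0.016, -0.015,  0.258],
       [ 0.024, -0.089,  0.7  ],
       [ 0.234, -0.388,  0.374],
       [ 0.485, -0.372,  0.14 ]])) [[0.286 0.178 0.195]
 [0.616 0.229 0.119]]
```

```bash
sed -i 's/LO+.05-q/LO+.12-q/;s/q-HI+.05/q-HI+.12/' plan.py
cat > opt2.py <<'E'
from plan import *
from scipy.optimize import minimize
import sys
i=int(sys.argv[1]);yb=[(-.25,.25),(-.25,.25),(-1.8,-1.3),(1.3,1.8)][i];tb=[(-.35,.3),(-.6,.3),(-.5,.3),(-.5,.3)][i]
v=np.load("v.npy");v[24]=np.mean(yb);v[25]=.05;v[26]=tb[0]+.02
b=[(-.2,1.2),(.4,.75),(.8,1.1),(.6,1.9),(-1.5,1.5),(-.9,.9)]+[(-.8,-.1),(.4,.75),(.75,1.1),(.5,1.9),(-1.8,1.8),(-1.,1.)]+[(-1.3,-.4),(.4,.75),(.35,1.0),(-.3,1.6),(-2.5,2.5),(-1.2,1.2)]*2+[yb,(-.15,.4),tb]
rng=np.random.default_rng(i);lo,hi=np.array(b).T;v=np.clip(v,lo,hi);N=20
pop=np.clip(v+rng.normal(size=(60,27))*(hi-lo)*.12,lo,hi);pop[0]=v
r=differential_evolution(cost,b,args=(Q[-1],),init=pop,maxiter=70,seed=i,polish=False,tol=1e-8)
r=minimize(cost,r.x,args=(Q[-1],),method="Powell",bounds=b,options=dict(maxfev=900));np.save(f"p{i}.npy",r.x)
C,n,log=cost(r.x,Q[-1],True)
s=f"== {i} {r.fun} rows {n}\n{r.x[:24].reshape(4,6)} {r.x[24:]}\n"
for q,x,R,m,k,vi in log:s+=f"{q} {x} marg {m:.3f} {k} {vi:.4f}\n"
print(s,clr2(log[-1][0]))
E
for i in 0 1 2 3;do OMP_NUM_THREADS=1 timeout 570 python3 opt2.py $i & done; wait
```

```text
== 2 0.29023644421359895 rows 35
[[ 0.244  0.485  0.985  1.202 -0.258 -0.745]
 [-0.213  0.524  0.942  0.932  0.313 -0.417]
 [-0.529  0.688  0.786  0.688  1.002  0.647]
 [-0.666  0.564  0.459  0.581  0.826  0.52 ]] [-1.525  0.025 -0.5  ]
[-0.744  0.06  -0.439  0.658  1.52   1.849 -0.227] [0.471 0.117 0.985] marg 0.013 10 0.0004
[-0.312  0.14  -0.161  0.376  0.978  1.881 -0.512] [ 0.513 -0.111  0.942] marg 0.034 4 0.0009
[ 0.927  0.46  -0.319  0.352 -0.609  1.753 -0.917] [ 0.594 -0.347  0.786] marg 0.011 7 0.0005
[ 1.308 -0.114 -0.309  1.672 -0.744  1.285 -0.229] [ 0.444 -0.349  0.459] marg 0.036 6 0.0001
[ 1.241  0.031 -0.442  1.908 -0.456  0.913 -0.495] [ 0.452 -0.355  0.23 ] marg 0.000 4 0.0002
[ 1.233  0.122 -0.451  2.    -0.473  0.744 -0.426] [ 0.452 -0.355  0.15 ] marg 0.003 2 0.0000
[ 1.191  0.21  -0.451  1.928 -0.414  0.713 -0.488] [ 0.485 -0.372  0.14 ] marg 0.001 2 0.0000
 (array([[0.272, 0.137, 0.212],
       [0.585, 0.13 , 0.101]]), array([[ 0.   ,  0.   ,  0.   ],
       [-0.02 , -0.008,  0.258],
       [-0.002, -0.112,  0.695],
       [ 0.321, -0.38 ,  0.441],
       [ 0.
[... 2695 characters left out ...]
.348  0.475 -0.488  0.378 -0.588  1.618 -0.401] [ 0.463 -0.546  0.813] marg 0.022 10 0.0001
[ 1.413  0.253 -0.685  0.845 -0.628  1.598  0.494] [ 0.523 -0.362  0.723] marg 0.083 6 0.0000
[ 1.566  0.084 -0.813  1.854 -0.321  0.947  2.477] [ 0.452 -0.355  0.23 ] marg -0.002 10 0.0001
[ 1.534  0.187 -0.811  1.948 -0.263  0.772  2.477] [ 0.452 -0.355  0.15 ] marg 0.003 2 0.0001
[ 1.453  0.284 -0.783  1.876 -0.16   0.749  2.384] [ 0.485 -0.372  0.14 ] marg 0.000 2 0.0000
 (array([[0.291, 0.148, 0.212],
       [0.58 , 0.125, 0.1  ]]), array([[ 0.   ,  0.   ,  0.   ],
       [-0.022, -0.003,  0.258],
       [-0.021, -0.145,  0.684],
       [ 0.339, -0.381,  0.45 ],
       [ 0.485, -0.372,  0.14 ]]))
```

```bash
cat > nxt.py <<'E'
from plan import *
import sys
from workcell import manip
o=manip.get_obs();q=np.array(o["joint_pos"]);x0=np.array(o["position"]);R0=Ro.from_quat(o["ee_rot"]).as_matrix()
i=int(sys.argv[1]);v=np.load("p2.npy");x,R=wps(v)[i]
if len(sys.argv)>2: x=np.array(sys.argv[2:5],float)
w=rv(R0.T@R);d=R0.T@(x-x0);N=int(np.ceil(max(np.linalg.norm(w)/.18,np.linalg.norm(d)/.06)))
print("q",q,"dev",q-(Q[-1] if i==0 else cost(v,Q[-1],True)[2][i-1][0]))
for k in range(1,N+1): print(" ".join(f"{a:.2f}" for a in w*k/N)," ".join(f"{a:.3f}" for a in d*k/N),"0;")
qe,out,_=go(q,x,R);print("end",qe,"margin",min((clr2(k)[0]-np.array([[.13,.13,.11],[.12,.12,.10]])).min() for k in out))
E
python3 nxt.py 0
```

```text
q [-1.142 -0.345 -0.044  1.62   0.029  1.139 -0.061] dev [0. 0. 0. 0. 0. 0. 0.]
-0.01 -0.14 0.05 -0.036 0.010 -0.047 0;
-0.01 -0.29 0.09 -0.071 0.020 -0.094 0;
-0.02 -0.43 0.14 -0.107 0.030 -0.141 0;
-0.02 -0.58 0.19 -0.142 0.040 -0.188 0;
-0.03 -0.72 0.24 -0.178 0.050 -0.235 0;
-0.03 -0.87 0.28 -0.213 0.060 -0.282 0;
-0.04 -1.01 0.33 -0.249 0.070 -0.330 0;
-0.04 -1.16 0.38 -0.284 0.080 -0.377 0;
-0.05 -1.30 0.42 -0.320 0.090 -0.424 0;
-0.05 -1.45 0.47 -0.356 0.099 -0.471 0;
end [-0.744  0.06  -0.439  0.658  1.52   1.849 -0.227] margin 0.013110765465898275
```

```bash
python3 jog.py '-0.01 -0.14 0.05 -0.036 0.010 -0.047 0;-0.01 -0.29 0.09 -0.071 0.020 -0.094 0;-0.02 -0.43 0.14 -0.107 0.030 -0.141 0;-0.02 -0.58 0.19 -0.142 0.040 -0.188 0;-0.03 -0.72 0.24 -0.178 0.050 -0.235 0;-0.03 -0.87 0.28 -0.213 0.060 -0.282 0;-0.04 -1.01 0.33 -0.249 0.070 -0.330 0;-0.04 -1.16 0.38 -0.284 0.080 -0.377 0;-0.05 -1.30 0.42 -0.320 0.090 -0.424 0;-0.05 -1.45 0.47 -0.356 0.1 -0.471 0;-0.05 -1.45 0.47 -0.356 0.1 -0.471 0'; python3 nxt.py 1
```

```text
clock: 3.35
position: [0.4773, 0.1223, 0.979]
ee_rot: [0.568, 0.557, 0.15, 0.587]
ft_force: [-0.2, 0.4, -0.3]
grip_width: -0.001
grasp_force: 0.0
q [-0.747  0.07  -0.431  0.666  1.518  1.849 -0.234] dev [-0.003  0.009  0.008  0.008 -0.002 -0.001 -0.007]
0.09 -0.02 0.15 -0.040 -0.022 0.039 0;
0.17 -0.04 0.31 -0.079 -0.044 0.078 0;
0.26 -0.06 0.46 -0.119 -0.065 0.116 0;
0.34 -0.08 0.61 -0.159 -0.087 0.155 0;
end [-0.313  0.14  -0.16   0.376  0.978  1.881 -0.512] margin 0.034484638722358046
```

Tracking matches the model.

```bash
python3 jog.py '0.09 -0.02 0.15 -0.040 -0.022 0.039 0;0.17 -0.04 0.31 -0.079 -0.044 0.078 0;0.26 -0.06 0.46 -0.119 -0.065 0.116 0;0.34 -0.08 0.61 -0.159 -0.087 0.155 0;0.34 -0.08 0.61 -0.159 -0.087 0.155 0'; python3 nxt.py 2
```

```text
clock: 3.98
position: [0.5102, -0.1149, 0.9433]
ee_rot: [0.804, 0.353, 0.202, 0.433]
ft_force: [-0.2, 0.2, -0.4]
grip_width: -0.001
grasp_force: 0.0
q [-0.31   0.138 -0.152  0.373  0.973  1.881 -0.508] dev [ 0.002 -0.002  0.01  -0.003 -0.005 -0.001  0.004]
0.10 0.08 0.13 -0.017 -0.002 0.038 0;
0.20 0.15 0.26 -0.034 -0.003 0.076 0;
0.30 0.23 0.38 -0.051 -0.005 0.114 0;
0.40 0.31 0.51 -0.069 -0.007 0.153 0;
0.50 0.38 0.64 -0.086 -0.008 0.191 0;
0.60 0.46 0.77 -0.103 -0.010 0.229 0;
0.70 0.54 0.89 -0.120 -0.012 0.267 0;
end [ 0.928  0.46  -0.32   0.352 -0.608  1.753 -0.917] margin 0.010630325301604154
```

```bash
python3 jog.py '0.10 0.08 0.13 -0.017 -0.002 0.038 0;0.20 0.15 0.26 -0.034 -0.003 0.076 0;0.30 0.23 0.38 -0.051 -0.005 0.114 0;0.40 0.31 0.51 -0.069 -0.007 0.153 0;0.50 0.38 0.64 -0.086 -0.008 0.191 0;0.60 0.46 0.77 -0.103 -0.010 0.229 0;0.70 0.54 0.89 -0.120 -0.012 0.267 0;0.70 0.54 0.89 -0.120 -0.012 0.267 0;0.70 0.54 0.89 -0.120 -0.012 0.267 0'; python3 nxt.py 3
```

```text
clock: 5.1
position: [0.5967, -0.3447, 0.7842]
ee_rot: [0.89, 0.131, 0.429, -0.089]
ft_force: [-0.3, 0.9, 1.3]
grip_width: 0.005
grasp_force: 0.0
q [ 0.913  0.459 -0.288  0.358 -0.631  1.753 -0.904] dev [-0.014 -0.001  0.031  0.005 -0.022 -0.     0.013]
-0.03 -0.02 -0.00 -0.058 -0.005 0.014 0;
-0.05 -0.05 -0.00 -0.116 -0.009 0.029 0;
-0.08 -0.07 -0.01 -0.174 -0.014 0.043 0;
-0.10 -0.10 -0.01 -0.232 -0.019 0.058 0;
-0.13 -0.12 -0.01 -0.290 -0.024 0.072 0;
-0.15 -0.15 -0.01 -0.348 -0.028 0.087 0;
end [ 1.267 -0.115 -0.272  1.674 -0.74   1.283 -0.232] margin 0.03590085363937656
```

```bash
python3 jog.py '-0.03 -0.02 0 -0.058 -0.005 0.014 0;-0.05 -0.05 0 -0.116 -0.009 0.029 0;-0.08 -0.07 -0.01 -0.174 -0.014 0.043 0;-0.10 -0.10 -0.01 -0.232 -0.019 0.058 0;-0.13 -0.12 -0.01 -0.290 -0.024 0.072 0;-0.15 -0.15 -0.01 -0.348 -0.028 0.087 0;-0.15 -0.15 -0.01 -0.348 -0.028 0.087 0'; python3 nxt.py 4 0.452 -0.36 0.23
```

```text
clock: 5.98
position: [0.4435, -0.3468, 0.4587]
ee_rot: [0.922, 0.112, 0.37, -0.007]
ft_force: [0.2, 0.0, -0.0]
grip_width: -0.001
grasp_force: 0.0
q [ 1.243 -0.12  -0.252  1.679 -0.736  1.281 -0.233] dev [-0.065 -0.006  0.056  0.006  0.009 -0.005 -0.005]
-0.01 -0.06 0.04 -0.038 -0.000 0.043 0;
-0.02 -0.13 0.09 -0.076 -0.001 0.085 0;
-0.03 -0.19 0.13 -0.115 -0.001 0.128 0;
-0.04 -0.26 0.18 -0.153 -0.001 0.171 0;
end [ 1.182  0.036 -0.377  1.902 -0.458  0.916 -0.489] margin 0.002266965264165144
```

```bash
python3 jog.py '-0.01 -0.06 0.04 -0.038 0 0.043 0;-0.02 -0.13 0.09 -0.076 0 0.085 0;-0.03 -0.19 0.13 -0.115 0 0.128 0;-0.04 -0.26 0.18 -0.153 0 0.171 0;-0.04 -0.26 0.18 -0.153 0 0.171 0'; python3 nxt.py 4 0.4594 -0.3641 0.18
python3 - <<'E'
from h import *
s,t=manip.camera("side"),manip.camera("top")
a=cv2.resize(s[150:350,220:420],None,fx=2,fy=2);b=cv2.resize(t[120:320,250:450],None,fx=2,fy=2)
cv2.imwrite("pics/h1.png",np.hstack([a,b]))
E
```

```text
clock: 6.6
position: [0.4546, -0.3597, 0.2296]
ee_rot: [0.969, 0.022, 0.247, -0.01]
ft_force: [-0.3, 0.7, 0.7]
grip_width: -0.001
grasp_force: 0.0
q [ 1.177  0.044 -0.376  1.895 -0.456  0.92  -0.494] dev [-0.131  0.158 -0.067  0.223  0.289 -0.366 -0.265]
-0.01 0.00 -0.00 -0.020 0.005 0.046 0;
end [ 1.17   0.105 -0.382  1.945 -0.462  0.809 -0.456] margin 0.0033431608314625216
```

View pics/h1.png

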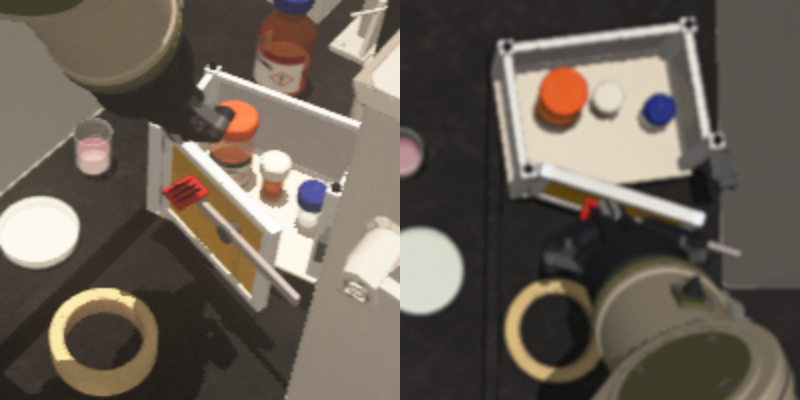

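The arm is over the pad with the tip at about (608,212) in the right half, and nothing is disturbed. Next I'll work out the descent and the closing arc.

```bash
cat > d.py <<'E'
import sys,numpy as np
from workcell import manip
from scipy.spatial.transform import Rotation as Ro
o=manip.get_obs();R=Ro.from_quat(o["ee_rot"])
for a in sys.argv[1:]: print(a,np.round(R.inv().apply(np.array(a.split(),float)-o["position"]),4))
E
python3 d.py ".4594 -.3641 .19" ".4594 -.3641 .165" ".4594 -.3641 .152" ".4594 -.3641 .142" ".47 -.369 .142" ".4793 -.3722 .142" ".487 -.374 .142" ".4943 -.3751 .142"
```

```text
.4594 -.3641 .19 [-0.0176  0.0017  0.0407]
.4594 -.3641 .165 [-0.0297  0.0018  0.0626]
.4594 -.3641 .152 [-0.036   0.0018  0.074 ]
.4594 -.3641 .142 [-0.0408  0.0019  0.0827]
.47 -.369 .142 [-0.0317  0.0072  0.0877]
.4793 -.3722 .142 [-0.0237  0.0109  0.0922]
.487 -.374 .142 [-0.017   0.013   0.0958]
.4943 -.3751 .142 [-0.0107  0.0144  0.0993]
```

```bash
python3 jog.py '0 0 0 -0.018 0.002 0.041 0;0 0 0 -0.03 0.002 0.063 0;0 0 0 -0.03 0.002 0.063 0;0 0 0 -0.03 0.002 0.063 0';python3 jog.py '0 0 0 -0.003 0 0.006 0;0 0 0 -0.006 0 0.012 0;0 0 0 -0.009 0 0.016 0;0 0 0 -0.011 0 0.02 0;0 0 0 -0.011 0 0.02 0;0 0 0 -0.011 0 0.02 0'
python3 - <<'E'
from h import *
s,t=manip.camera("side"),manip.camera("top")
a=cv2.resize(s[150:350,220:420],None,fx=2,fy=2);b=cv2.resize(t[120:320,250:450],None,fx=2,fy=2)
cv2.imwrite("pics/h2.png",np.hstack([a,b]))
E
```

```text
clock: 7.2
position: [0.4587, -0.3658, 0.1649]
ee_rot: [0.968, 0.019, 0.25, -0.007]
ft_force: [0.1, -1.0, 1.1]
grip_width: -0.003
grasp_force: 0.0
clock: 7.95
position: [0.4579, -0.3645, 0.1391]
ee_rot: [0.968, 0.019, 0.249, -0.008]
ft_force: [0.6, 0.8, 0.7]
grip_width: -0.0
grasp_force: 0.1
```

View pics/h2.png

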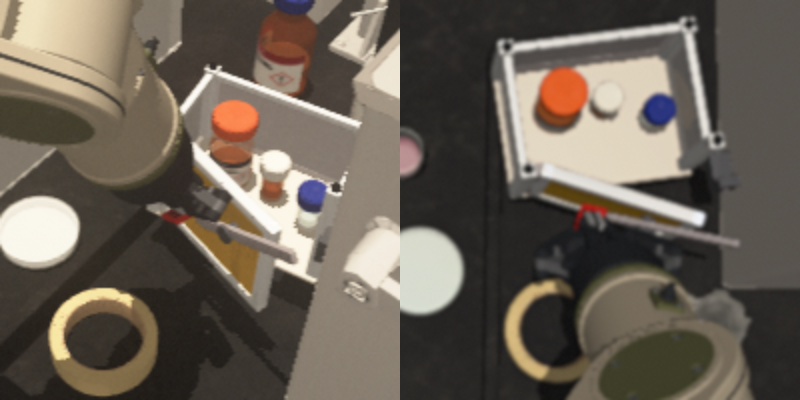

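```bash
python3 -c "
from h import *
p,e=tri((367.5,275.5),(419,241.5));print(p,e,(p[2]-.1465)/.088)"; python3 d.py ".47 -.369 .139" ".4793 -.3722 .139" ".487 -.374 .139" ".4943 -.3751 .139" ".4975 -.3755 .139"
```

```text
[ 0.434  -0.4852  0.1938] 0.0018098674030881047 0.5371956160135086
.47 -.369 .139 [0.0103 0.0049 0.0059]
.4793 -.3722 .139 [0.0183 0.0085 0.0103]
.487 -.374 .139 [0.025  0.0106 0.0139]
.4943 -.3751 .139 [0.0314 0.012  0.0174]
.4975 -.3755 .139 [0.0342 0.0125 0.019 ]
```

The bar is tilted about 0.54 rad, well above the lip, so I'll back off 4 mm and push the gate shut along the arc.

```bash
python3 jog.py '0 0 0 0.007 0.002 0 0;0 0 0 0.012 0.005 0.003 0;0 0 0 0.016 0.007 0.005 0;0 0 0 0.02 0.009 0.007 0;0 0 0 0.024 0.01 0.009 0;0 0 0 0.027 0.011 0.01 0;0 0 0 0.027 0.011 0.01 0;0 0 0 0.027 0.011 0.01 0';python3 jog.py '0 0 0 0.003 0.001 0.002 0;0 0 0 0.006 0.001 0.003 0;0 0 0 0.006 0.001 0.003 0;0 0 0 0.006 0.001 0.003 0'
python3 - <<'E'
from h import *
s,t=manip.camera("side"),manip.camera("top")
a=cv2.resize(s[150:350,220:420],None,fx=2,fy=2);b=cv2.resize(t[120:320,250:450],None,fx=2,fy=2)
cv2.imwrite("pics/h3.png",np.hstack([a,b]))
E
```

```text
clock: 9.05
position: [0.4868, -0.3744, 0.1433]
ee_rot: [0.968, 0.019, 0.249, -0.008]
ft_force: [-0.3, 0.5, -0.2]
grip_width: -0.007
grasp_force: 0.1
clock: 9.55
position: [0.4936, -0.375, 0.1435]
ee_rot: [0.968, 0.019, 0.249, -0.008]
ft_force: [0.2, -0.8, 0.2]
grip_width: -0.002
grasp_force: 0.1
```

View pics/h3.png

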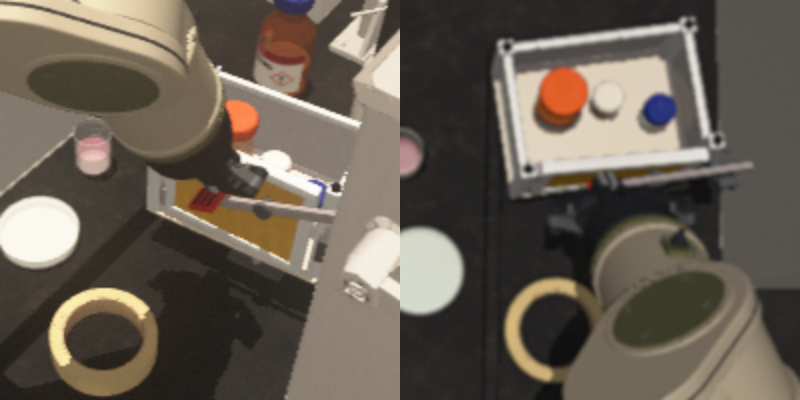

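The gate is almost shut, with about 0.08 rad left, and the bar is up over the striker. I'll keep pushing gently while watching the force.

```bash
python3 jog.py '0 0 0 0.002 0 0.001 0;0 0 0 0.0035 0 0.002 0;0 0 0 0.0035 0 0.002 0;0 0 0 0.0035 0 0.002 0';python3 jog.py '0 0 0 0.002 0 0.001 0;0 0 0 0.0026 0 0.0015 0;0 0 0 0.0026 0 0.0015 0;0 0 0 0.0026 0 0.0015 0'
python3 - <<'E'
from h import *
s,t=manip.camera("side"),manip.camera("top")
a=cv2.resize(s[200:300,280:400],None,fx=3.3,fy=3.3);b=cv2.resize(t[150:250,300:420],None,fx=3.3,fy=3.3)
cv2.imwrite("pics/h4.png",np.hstack([a,b]))
E
```

```text
clock: 10.15
position: [0.4975, -0.375, 0.1434]
ee_rot: [0.968, 0.019, 0.249, -0.008]
ft_force: [-2.3, 0.1, 0.9]
grip_width: 0.005
grasp_force: 1.2
clock: 10.65
position: [0.4982, -0.3754, 0.1426]
ee_rot: [0.969, 0.018, 0.247, -0.008]
ft_force: [-17.1, 2.6, 8.7]
grip_width: 0.0
grasp_force: 8.5
```

View pics/h4.png

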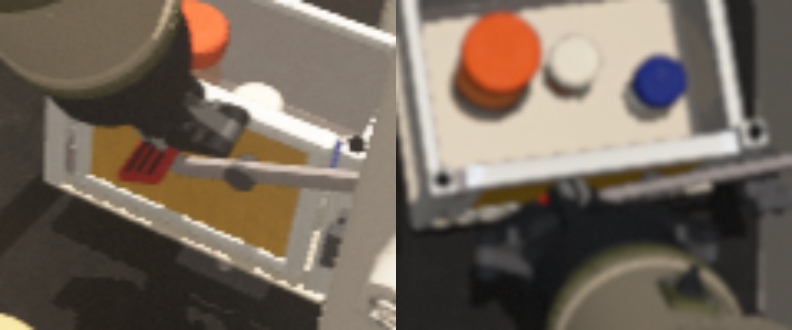

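The force rose to 17 N and the rail is now parallel to the post line, so the gate is on its stop. I'll ease off and lift so the bar drops.

```bash
python3 jog.py '0 0 0 -0.0025 0 -0.001 0;0 0 0 -0.0025 0 -0.001 0;0 0 0 0.000 0 -0.008 0;0 0 0 0.003 0 -0.016 0;0 0 0 0.006 0 -0.024 0;0 0 0 0.006 0 -0.04 0;0 0 0 0.006 0 -0.08 0;0 0 0 0.006 0 -0.12 0;0 0 0 0.006 0 -0.12 0;0 0 0 0.006 0 -0.12 0'
python3 - <<'E'
from h import *
s,t=manip.camera("side"),manip.camera("top")
a=cv2.resize(s[200:300,280:400],None,fx=3.3,fy=3.3);b=cv2.resize(t[150:250,300:420],None,fx=3.3,fy=3.3)
cv2.imwrite("pics/h5.png",np.hstack([a,b]))
E
```

```text
clock: 12.0
position: [0.448, -0.3775, 0.2516]
ee_rot: [0.968, 0.019, 0.249, -0.008]
ft_force: [0.7, 0.0, -1.0]
grip_width: 0.001
grasp_force: 0.0
```

View pics/h5.png

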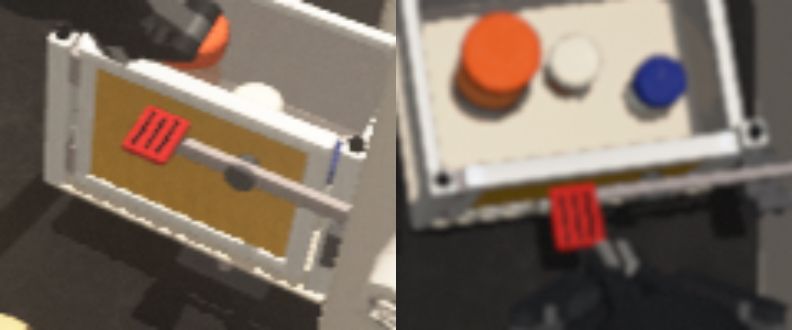

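```bash
python3 -c "
from h import *
p,e=tri((280+157/3.3-.3,200+135/3.3-.3),(300+(578-396)/3.3-.3,150+217/3.3-.3));print(p,e)
h=np.array([.4993,-.3132]);y=np.array([-.1787,.984]);x=np.array([.984,.1787]);q=p[:2]-h;print('pad out/along',-q@x,-q@y)"
```

```text
[ 0.4818 -0.3802  0.1582] 0.0007664974524539672
pad out/along 0.029156084250063347 0.06277256333547862
```

Run:
```python
import cv2,numpy as np
a,b=cv2.imread("pics/h4.png")[:,396:],cv2.imread("pics/h5.png")[:,396:]
print(cv2.phaseCorrelate(np.float32(cv2.cvtColor(a,6)[115:175,270:350]),np.float32(cv2.cvtColor(b,6)[115:175,270:350])))
from workcell import manip
print(manip.hand_in())
```

```text
((-0.0846895549696356, 0.005858132460282661), 0.9497484550873438)
the job is handed in; nothing more can be done
None
```

The gate is shut against its stop and the latch bar has dropped level into the catch. The nose itself is hidden in the side view, so I judged this from the bar being level. The arm is clear of everything, none of the items in view moved, and I handed the job in at about 12 s.

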